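# Unlock the bench magnifier and swing its lens over the vials

### The arm

A 6-joint arm with a two-finger parallel gripper is mounted at the origin on the work surface; the furniture and walls round the work are solid. World frame = base frame: x ahead of the robot, y to its left, z up, the work surface at z = 0. Lengths are in mm, angles in rad, forces in N, time in s.
With the tool pointing down it reaches from about 300 to 850 mm from the base axis. Payload 4.2 kg.
Tool frame: the origin (TCP) lies midway between the tips of the shut fingers; the grasp point (between the pads) lies 19 mm behind it; z points along the fingers, y is the line along which they close (so a half turn about z gives the same grasp; the last joint's range is limited). The gripper opens to 91 mm and grips with 3 to 60 N. Pads are 32 mm wide; open, the fingers measure 118 mm over their backs; the gripper's body (76 mm by 178 mm) begins 60 mm behind the grasp point.
Start: joints at [1.265, 0.32, 1.565, -0, 1.257, -0.02], TCP at [162.109, 551.692, 213.976] pointing down, gripper open.
Joint ranges: [-3.11, 3.11], [-0.84, 2.01], [0.21, 2.61], [-1.34, 4.49], [0.05, 2.63], [-2.56, 2.56]. Speed limits (rad/s): [2.57, 2.57, 3.14, 3.14, 3.14, 3.14].

### API

Orientations are given as a unit quaternion [w, x, y, z].
In Python, from workcell import move_to, line_to, move_joints, release, grasp, hold, ik, snapshot, calibration, MotionError, finish_job, read_time, read_q, read_joint_velocities, read_effort, read_position, read_tcp_rot, read_wrist_force, read_torque, read_opening, read_finger_force gives the robot as it stands. Calls block until the motion is done:
- move_to(position, orientation): joint-space move of the TCP to a pose.
- line_to(position, rotation=None, v=150, guard=None): straight line of the TCP; rotation=None keeps the orientation; v is the mean speed in mm/s. With guard (N) it stops when the force on the tool has changed by that much, and returns True; else False.
- move_joints(angles): joint-space move.
- release() and grasp(): open the fingers fully, or close them until they stop; the grip force is fixed at half the most.
- hold(seconds).
- ik(position, orientation): joint angles nearest the present ones, or None.
- snapshot(name): name is "scene" or "top" or "wrist"; returns (picture, depth): 384x512x3 uint8, red, green, blue; 384x512 float32, mm along the optical axis (not along the pixel's ray), 0 where there is no reading.
- calibration(name): a dict with "fx", "fy", "cx", "cy" (pixels), "rvec" (rotation vector, rad) and "tvec" (3), from world to camera coordinates, as OpenCV has them. Camera axes: x right, y down, z forward; pixel columns grow to the right and rows downward; lengths in mm; the calibration is good to about 2 mm. A picture is of the moment at which its call begins: read the wrist's pose just before it. calibration takes no time and is no camera call; for the wrist camera it gives the pose at the moment of the call.
A pose or a line that the arm cannot do raises MotionError and nothing moves.
- finish_job(): hands the job in; it is judged then, once.
Readings, each from a call of its own:
- read_time(): time.
- read_q(): joint angles.
- read_joint_velocities(): joint speeds.
- read_effort(): joint torques, N m.
- read_position(): TCP position.
- read_tcp_rot(): TCP orientation.
- read_wrist_force(): force on the tool from outside, world axes, zero at the start.
- read_torque(): the same for the moment, N m.
- read_opening(): finger opening in mm.
- read_finger_force(): force on a finger pad.
Only numpy, scipy, OpenCV 4.12 (cv2) and the standard library are available. Lean on these libraries where they do the work, as an engineer would, in place of code of your own. Each camera call takes 0.05 s, during which the arm holds its last target. There are 200 camera calls.

### The job

Bring the bench magnifier's lens over the vials in the steel tray for inspection. Its arm is locked by the knurled nut on top of the column: with your fingertips against the knurled rim, roll the nut anticlockwise (seen from above) by two full turns, counting them, to free the lock; only then push the lens round with a fingertip until it is centred above the middle of the tray. Press gently, grasp and lift nothing, do not force the arm while it is locked, leave the vials and the carton beside it as they stand, and finish with the hand clear.

Things in the scene. Friction and masses are not known exactly. Their poses are not given: they have to be found in the camera images.
- magnifier: the bench magnifier's fixed round grey foot, 140 mm across, 20 mm high; origin on the table on the column's axis, z up. The steel column carries lens arm, toothed washer and nut. The arm leaves the column along this frame's +y when its joint is 0
- nut_center (a point): centre of the grey knurled clamp nut on the column's axis: 64 mm across the knurl, 24 mm high (12 mm above and below this point); 123 mm above the table when tight, it climbs 3 mm a turn. White index line on its black top. Its grippy rubber knurl gives about 1 mm at 5 N; a fingertip pressed on it with 3 N or more and moved along it turns it (drag 0.05 N m); it stays where it is left
- column_top (a point): top end of the column, a 21 mm thread that stands out of the nut, 154 mm above the table. Nothing else is as high as the nut, so fingers may go all round the nut's rim; lens arm and ring below it reach up to 93 mm, the hub right under the nut (47 mm across) and its toothed washer up to the nut's underside
- clamp_nut (a joint): angle of the nut, rad: 0 tight at the start, growing as it is turned anticlockwise seen from above (loosened); one turn is 6.28; stops at three turns. It lifts the washer whose 4.5 mm deep teeth lock the arm: they are out of mesh after 1.5 turns and clear at two
- lens_center (a point): centre of the magnifying lens, in a black ring 91 mm across and 14 mm high (78 to 92 mm above the table), 140 mm from the column's axis. A flat bar 16 mm wide and 9 mm high joins ring and column at the same height. The vials' tops are 41 mm above the table, so fingertips beside the ring at 75 to 85 mm above the table pass over them
- lens_arm (a joint): swing of the lens arm about the column, rad: 0 at the start (along the magnifier's +y), growing as the arm swings clockwise seen from above, toward the magnifier's +x and the tray (about 1.25 to 1.9 there); it drags lightly (about 1 N at the lens) when unlocked and stays where it is left
- tray_center (a point): middle of the inner floor of a fixed shallow steel tray, 76 x 116 mm and 13 mm high, floor 3 mm thick; it stands under the arc of the lens, within about 10 mm of it
- vial_left: capped glass vial 19 mm across, 38 mm high, standing loose in the tray; origin at the middle of its foot, z up
- vial_mid: a second such vial, in the middle of the tray
- vial_right: a third such vial in the tray
- carton_near: carton 59 x 37 mm and 70 mm high that stands loose on the table to the right of the magnifier's foot; origin at the middle of its foot
Mind the look-alikes: they are no part of the job. What is shaped like the vial_mid but green or pink is not meant.

How it is judged:
By the outcome, as a careful person would: the job done as asked, in the order asked, and still so for the second after the job is handed in, with the robot touching nothing.
It also fails if it takes over 64 s, if anything falls off the work surface, if the arm or the gripper's body presses on something with over 40 N, if the wrist force passes 120 N, or if a joint passes its speed limit or range.

## Working session

There is one attempt and no reset: what is moved stays moved. The work goes in short steps, each a Python script; the robot and the scene stay as the last script left them, time stands still between calls to the robot, and variables do not carry over. Pictures are saved under pics/ and viewed, at most 10 in all, crops included, and the job is handed in when it is done.

```bash
mkdir -p pics
cat > h.py <<'E'
import numpy as np, cv2
from workcell import *
def snap(n,f):
    c=calibration(n); p,d=snapshot(n); cv2.imwrite(f'pics/{f}.png',p[:,:,::-1]); np.savez(f'pics/{f}.npz',p=p,d=d,**{k:np.array(v) for k,v in c.items()}); return p,d,c
def cloud(d,c):
    v,u=np.mgrid[:d.shape[0],:d.shape[1]]
    P=np.stack([(u-c['cx'])/c['fx']*d,(v-c['cy'])/c['fy']*d,d],-1)
    R=cv2.Rodrigues(np.array(c['rvec'],float))[0]
    return (P-np.array(c['tvec']).ravel())@R
E
python3 - <<'E'
from h import *
for n in('top','scene'):
    p,d,c=snap(n,n+'0'); print(c)
print(read_tcp_rot(),read_time())
a=np.hstack([cv2.imread('pics/top0.png'),cv2.imread('pics/scene0.png')])
cv2.imwrite('pics/both.png',cv2.resize(a,(800,300),interpolation=cv2.INTER_AREA))
E
```

```text
{'fx': 425.55856313271516, 'fy': 425.55856313271516, 'cx': 257.2061370262939, 'cy': 197.11731454824934, 'rvec': array([ 2.11136306, -2.17065149,  0.16267346]), 'tvec': array([175.18716605, 588.08394927, 941.8406635 ])}
{'fx': 467.828706560469, 'fy': 467.828706560469, 'cx': 255.6744613299597, 'cy': 191.34436029540313, 'rvec': array([ 1.75046233, -1.13301062,  0.68548029]), 'tvec': array([-88.30905831, 354.72472182, 430.77863886])}
[-1.18207717e-04  1.42407452e-01  9.89807811e-01 -7.75005261e-04] 0.1
```

View pics/top0.png

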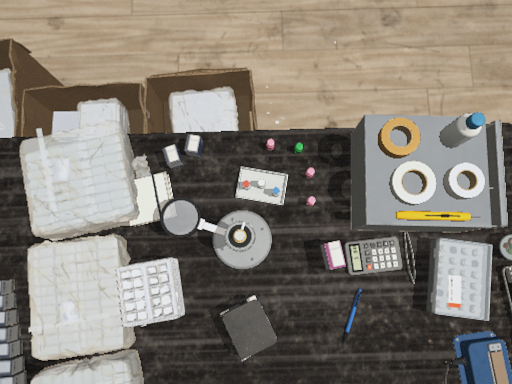

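View pics/scene0.png

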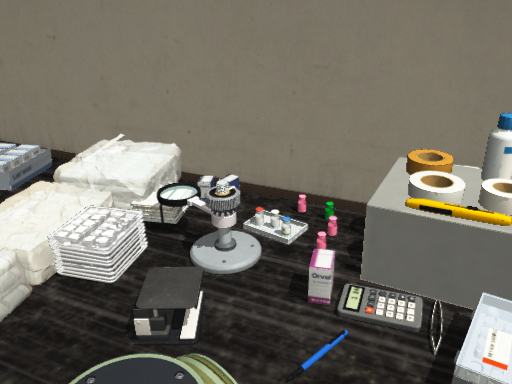

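The top view shows the foot at about (242,240), the nut at (239,235), the lens at (180,218), the tray at (262,186) and the carton at (333,255). Next I measure them.

```bash
cat >> h.py <<'E'
def ray(u,v,z,c):
    R=cv2.Rodrigues(np.array(c['rvec'],float))[0]; t=np.array(c['tvec']).ravel()
    o=-R.T@t; w=R.T@np.array([(u-c['cx'])/c['fx'],(v-c['cy'])/c['fy'],1.]); return o+w*(z-o[2])/w[2]
def load(f):
    z=np.load(f'pics/{f}.npz'); return z['p'],z['d'],{k:z[k] for k in('fx','fy','cx','cy','rvec','tvec')}
E
python3 - <<'E'
from h import *
for f in('top0','scene0'):
    p,d,c=load(f); P=cloud(d,c); ok=d>0
    foot0=ray(242,240,20,load('top0')[2])
    near=np.hypot(P[...,0]-foot0[0],P[...,1]-foot0[1])
    print(f,'foot0',foot0)
    def circ(m,n):
        q=P[m][:,:2].astype(np.float32)
        if len(q)<5: print(n,'few',len(q)); return
        (x,y),r=cv2.minEnclosingCircle(q); print(n,len(q),round(x,1),round(y,1),round(r,1),q.mean(0),np.median(P[m][:,2]),)
    circ(ok&(near<90)&(abs(P[...,2]-20)<5),'foot')
    circ(ok&(near<60)&(P[...,2]>126)&(P[...,2]<142),'nut')
    circ(ok&(near<60)&(P[...,2]>146),'col')
    L=ray(180,218,88,load('top0')[2]);nl=np.hypot(P[...,0]-L[0],P[...,1]-L[1])
    print(L); circ(ok&(nl<60)&(abs(P[...,2]-86)<12),'lens')
    T=ray(262,186,8,load('top0')[2]);nt=np.hypot(P[...,0]-T[0],P[...,1]-T[1])
    m=ok&(nt<85)&(P[...,2]>8)&(P[...,2]<20)&(near>80)
    print('tray',T,cv2.minAreaRect(P[m][:,:2].astype(np.float32)),m.sum())
    C=ray(333,255,70,load('top0')[2]);nc=np.hypot(P[...,0]-C[0],P[...,1]-C[1])
    m=ok&(nc<50)&(abs(P[...,2]-70)<6)
    print('carton',C,cv2.minAreaRect(P[m][:,:2].astype(np.float32)),m.sum())
p=cv2.imread('pics/top0.png')[140:290,130:350]
cv2.imwrite('pics/crop.png',cv2.resize(p,None,fx=3.6,fy=3.6,interpolation=cv2.INTER_CUBIC))
E
```

```text
top0 foot0 [495.95122465 197.23695904  20.        ]
foot 1520 498.6 196.9 68.2 [492.62772 192.24658] 17.774471989904605
nut 650 498.1 197.7 32.2 [497.65005 197.39072] 134.39636211280504
col 83 498.3 197.5 10.3 [498.1079 197.3465] 153.9414069944837
[544.35573671 330.18111233  88.        ]
lens 1392 542.9 322.4 52.1 [544.5031  326.76398] 88.44557421670024
tray [625.34049514 146.47470881   8.        ] ((625.4344482421875, 147.1453857421875), (115.92027282714844, 76.66973114013672), 78.13578033447266) 235
carton [454.63545274  -5.28984726  70.        ] ((454.7486267089844, -9.228715896606445), (57.79462432861328, 36.37353515625), 11.284675598144531) 439
scene0 foot0 [495.95122465 197.23695904  20.        ]
foot 1706 494.8 198.2 68.5 [485.72568 193.6049 ] 19.144196105613624
nut 494 497.3 199.6 32.9 [487.64944 194.14722] 135.31992373173802
col 92 498.2 198.8 11.5 [494.0842  198.39404] 154.22664668223757
[544.35573671 330.18111233  88.        ]
lens 897 542.9 324.0 53.4 [539.3153  327.06293] 89.79280606897186
tray [625.34049514 146.47470881   8.        ] ((624.9625854492188, 149.42811584472656), (117.3998031616211, 78.84644317626953), 78.67591094970703) 481
carton [454.63545274  -5.28984726  70.        ] ((454.66192626953125, -6.770528793334961), (60.71537399291992, 35.921688079833984), 10.794811248779297) 521
```

View pics/crop.png

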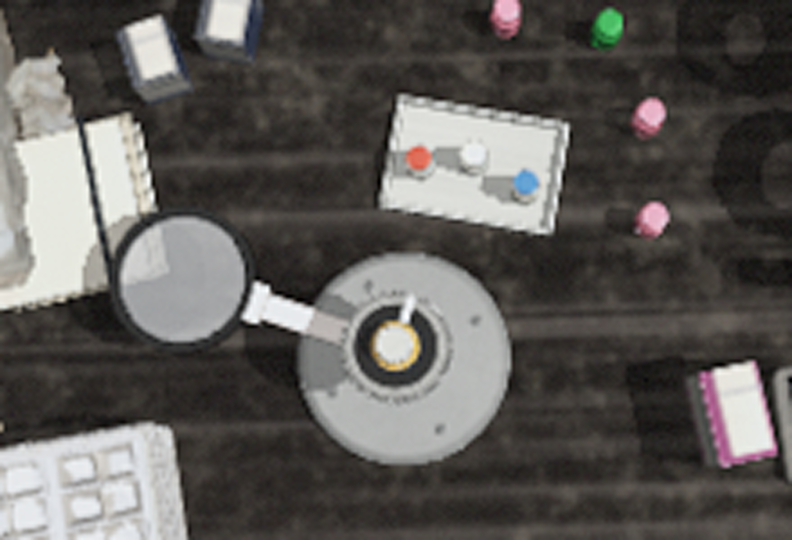

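The column axis is at about (498.2, 197.8). The lens sits 139 mm from it and the tray about 136.7 mm, which agrees with the task's 140 mm and "within 10 mm". I'll turn the nut with open fingers straddling it and only one pad pressing, rotating the tool about the column axis. Before that I check reach and the clutter heights.

```bash
cat >> h.py <<'E'
from scipy.spatial.transform import Rotation as Ro
def quat(th):   # tool down, tool y axis at world angle th
    c,s=np.cos(th),np.sin(th)
    q=Ro.from_matrix(np.array([[-s,c,0],[c,s,0],[0,0,-1.]]).T.T).as_quat(); return [q[3],q[0],q[1],q[2]]
A=np.array([498.2,197.8])
E
python3 - <<'E'
from h import *
print(quat(1.286))
for th in np.arange(-2.8,3.6,.4):
    q=ik([*A,120],quat(th)); print(round(th,2),None if q is None else np.round(q,2))
P=np.concatenate([cloud(*load(f)[1:]).reshape(-1,3) for f in('top0','scene0')])
for ph in range(40,130,10):
  for r in (90,140):
    x=A+r*np.array([np.cos(np.radians(ph)),np.sin(np.radians(ph))]); m=np.hypot(*(P[:,:2]-x).T)<22
    print(ph,r,x.round(),np.percentile(P[m,2],98).round(),end=' | ')
  print()
m=(P[:,2]>60)&(P[:,0]>380)&(P[:,0]<640)&(P[:,1]>330)&(P[:,1]<480)
for y in range(330,480,20):print(y,[int(np.percentile(P[(abs(P[:,0]-x)<10)&(abs(P[:,1]-y)<10),2],98)) for x in range(390,640,20)])
E
```

```text
[np.float64(0.0), np.float64(0.14191741085656945), np.float64(0.9898785018858464), np.float64(0.0)]
-2.8 None
-2.4 None
-2.0 [ 0.36  0.34  1.79 -0.    1.01  2.36]
-1.6 [ 0.36  0.34  1.79 -0.    1.01  1.96]
-1.2 [ 0.36  0.34  1.79 -0.    1.01  1.56]
-0.8 [ 0.36  0.34  1.79 -0.    1.01  1.16]
-0.4 [ 0.36  0.34  1.79 -0.    1.01  0.76]
-0.0 [ 0.36  0.34  1.79 -0.    1.01  0.36]
0.4 [ 0.36  0.34  1.79 -0.    1.01 -0.04]
0.8 [ 0.36  0.34  1.79 -0.    1.01 -0.44]
1.2 [ 0.36  0.34  1.79 -0.    1.01 -0.84]
1.6 [ 0.36  0.34  1.79 -0.    1.01 -1.24]
2.0 [ 0.36  0.34  1.79 -0.    1.01 -1.64]
2.4 [ 0.36  0.34  1.79 -0.    1.01 -2.04]
2.8 [ 0.36  0.34  1.79 -0.    1.01 -2.44]
3.2 None
40 90 [567. 256.] 4.0 | 40 140 [605. 288.] 4.0 | 
50 90 [556. 267.] 91.0 | 50 140 [588. 305.] 94.0 | 
60 90 [543. 276.] 94.0 | 60 140 [568. 319.] 94.0 | 
70 90 [529. 282.] 94.0 | 70 140 [546. 329.] 92.0 | 
80 90 [514. 286.] 93.0 | 80 140 [523. 336.] 93.0 | 
90 90 [498. 288.] 93.0 | 90 140 [498. 338.] 94.0 | 
100 90 [483. 286.] 3.0 | 100 140 [474. 336.] 3.0 | 
110 90 [467. 282.] 4.0 | 110 140 [450. 329.] 19.0 | 
120 90 [453. 276.] 4.0 | 120 140 [428. 319.] 3.0 | 
330 [22, 3, 3, 3, 2, 88, 93, 91, 92, 90, 94, 3, 2]
350 [86, 85, 85, 85, 3, 2, 94, 91, 91, 93, 93, 4, 2]
370 [84, 86, 86, 85, 3, 3, 93, 94, 93, 94, 47, 46, 46]
390 [85, 85, 86, 85, 2, 3, 2, 3, 47, 47, 48, 49, 50]
410 [86, 87, 88, 86, 3, 2, 3, 2, 47, 47, 48, 46, 48]
430 [84, 85, 86, 86, 3, 3, 2, 44, 85, 97, 95, 89, 57]
450 [85, 84, 86, 84, 3, 3, 2, 47, 99, 104, 104, 102, 103]
470 [84, 85, 86, 83, 82, 83, 83, 87, 103, 107, 108, 106, 104]
```

```bash
cat >> h.py <<'E'
def Y(th): return np.array([np.cos(th),np.sin(th)])
def press(th): return -float(np.mean([np.dot(np.array(read_wrist_force())[:2],Y(th)) for _ in range(3)]))
E
python3 - <<'E'
from h import *
th=-1.85
move_to([*A,190],quat(th)); print(read_time(),read_position(),read_q())
print(line_to([*A,118],v=120,guard=6), read_wrist_force())
for s in(1,-1):
    print(s,line_to([*(A+s*20*Y(th)),118],v=25,guard=2)); p=read_position(); print((p[:2]-A)@Y(th),press(th))
    line_to([*A,118],v=60)
print(read_time(),read_wrist_force(),read_opening(),(read_position()-[*A,118]))
E
```

```text
2.025 [498.06101025 198.27728925 190.0253154 ] [3.57252598e-01 2.75399339e-01 1.69142920e+00 2.76232142e-04
 1.17470330e+00 2.20615037e+00]
False [0.46537608 0.8474695  0.77721701]
1 True
11.939599210047325 2.0460129084284238
-1 True
-15.356490959757707 -0.5271267662608372
4.7 [-0.58192801 -0.07856789 -0.06032704] 91.28836060531025 [-0.11307119 -0.48281028  0.05531049]
```

```bash
sed -i 's/^A=np.array.*/A=np.array([498.7,199.4])/' h.py
cat >> h.py <<'E'
def stroke(a,b,z0,z1,n,F=5.5,d=13.2):
    line_to([*(A+d*Y(a)),z0],quat(a),v=30,guard=8)
    for _ in range(8):
        f=press(a)
        if f>F-1: break
        d+=np.clip(.12*(F-f),.1,.5); line_to([*(A+d*Y(a)),z0],quat(a),v=10)
    log=[(0,round(d,2),round(f,1))]
    for i in range(1,n+1):
        s=i/n; t=a+(b-a)*s; L=2*13.7*np.sin(abs(b-a)/n/2)
        line_to([*(A+d*Y(t)),z0+(z1-z0)*s],quat(t),v=L/.35)
        f=press(t); d+=np.clip(.1*(F-f),-.5,.4); log.append((round(t,2),round(d,2),round(f,1)))
        if f>16 or f<-3: print('ABORT',f); break
    return t,d,log
E
python3 - <<'E'
from h import *
t,d,log=stroke(-1.85,-0.6,118,118.6,5)
print(log,read_time(),read_wrist_force(),read_torque(),read_position())
snap('top','t1')
E
```

```text
[(0, np.float64(14.6), 5.6), (-1.6, np.float64(14.61), 5.4), (-1.35, np.float64(14.66), 5.1), (-1.1, np.float64(14.7), 5.1), (-0.85, np.float64(14.82), 4.3), (-0.6, np.float64(14.89), 4.8)] 8.8583 [-3.4292094   3.54153829  1.66973715] [0.61830065 0.76529508 0.00674205] [510.10308489 190.80247605 118.43914999]
```

Run:
```python
from h import *
t,d,log=stroke(-0.6,2.4,118.6,120,12,d=14.89)
print(log,read_time(),read_wrist_force())
line_to([*A,120],v=60); line_to([*A,190],v=150)
snap('wrist','w1'); print(read_time(),calibration('wrist')['tvec'])
```

```text
[(0, 14.89, 5.8), (-0.35, np.float64(14.94), 5.0), (-0.1, np.float64(14.98), 5.1), (0.15, np.float64(15.01), 5.2), (0.4, np.float64(15.05), 5.1), (0.65, np.float64(15.18), 4.2), (0.9, np.float64(15.24), 5.0), (1.15, np.float64(15.33), 4.5), (1.4, np.float64(15.4), 4.8), (1.65, np.float64(15.52), 4.3), (1.9, np.float64(15.57), 5.0), (2.15, np.float64(15.48), 6.3), (2.4, np.float64(15.46), 5.7)] 15.625 [ 2.95625783 -5.20742609 -3.28274721]
16.7 [ 232.23914109 -489.55925601  242.70573549]
```

View pics/w1.png

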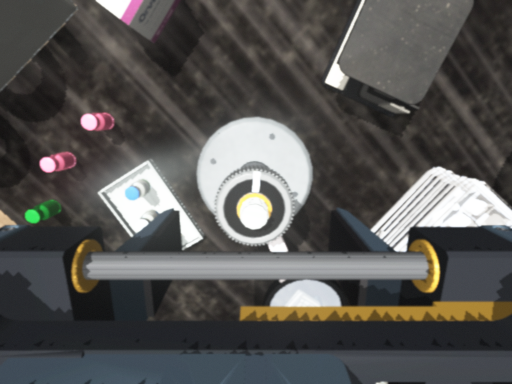

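The wrist view shows the nut at (255,205), with the white index line pointing from the column to about (256,180). I compute its world angle and compare it with the start.

```bash
cat >> h.py <<'E'
def index(f,z):
    p,d,c=load(f); P=np.zeros((384,512,3))
    v,u=np.mgrid[:384,:512]; R=cv2.Rodrigues(c['rvec'].astype(float))[0]; o=-R.T@c['tvec'].ravel()
    w=np.stack([(u-c['cx'])/c['fx'],(v-c['cy'])/c['fy'],np.ones(u.shape)],-1)@R
    X=(o+w*((z-o[2])/w[...,2])[...,None])[...,:2]-A
    r=np.hypot(X[...,0],X[...,1]); m=(r>17)&(r<25)&(p.min(2)>150)
    q=X[m]; a=np.arctan2(q[:,1],q[:,0]); t=np.angle(np.exp(1j*a).mean())
    return t,abs(np.exp(1j*a).mean()),m.sum()
E
python3 - <<'E'
from h import *
a=index('top0',135);b=index('w1',137); print(a,b,(b[0]-a[0])%(2*np.pi))
E
```

```text
(np.float64(0.7208871648974133), np.float64(0.5312656107697504), np.int64(35)) (np.float64(-2.764592534022244), np.float64(0.3033454172599165), np.int64(298)) 2.7977056082599288
```

Run:
```python
from h import *
def man(f,u,v,z): x=ray(u,v,z,load(f)[2])[:2]-A; return x,np.arctan2(x[1],x[0])
a=man('top0',243.3,224.5,135);b=man('w1',256.3,178,138)
print(a,b,(b[1]-a[1])%(2*np.pi))
# bright pixels on the nut's top, excluding column blob
for f,z in(('top0',135),('w1',138)):
    p,d,c=load(f); n=ray; R=cv2.Rodrigues(c['rvec'].astype(float))[0]
    px=lambda X:cv2.projectPoints(np.array([X],float),c['rvec'].astype(float),c['tvec'].astype(float),np.array([[c['fx'],0,c['cx']],[0,c['fy'],c['cy']],[0,0,1]]),None)[0].ravel()
    print(f,px([*A,z]),px([*A,154]))
    im=cv2.imread(f'pics/{f}.png'); u,v=px([*A,z]).astype(int); h=22 if f=='top0' else 50
    cv2.imwrite(f'pics/n_{f}.png',cv2.resize(im[v-h:v+h,u-h:u+h],(390,390),interpolation=cv2.INTER_CUBIC))
cv2.imwrite('pics/nn.png',np.hstack([cv2.imread('pics/n_top0.png'),cv2.imread('pics/n_w1.png')]))
```

```text
(array([23.21791541, -9.90749543]), np.float64(-0.403324653654889)) (array([-18.03836754, -17.25285976]), np.float64(-2.3784486922491586)) 4.308061268585316
top0 [238.78444638 235.78042926] [238.35245131 235.19577634]
w1 [254.1582437  209.07951067] [254.10690299 215.86133259]
```

View pics/nn.png

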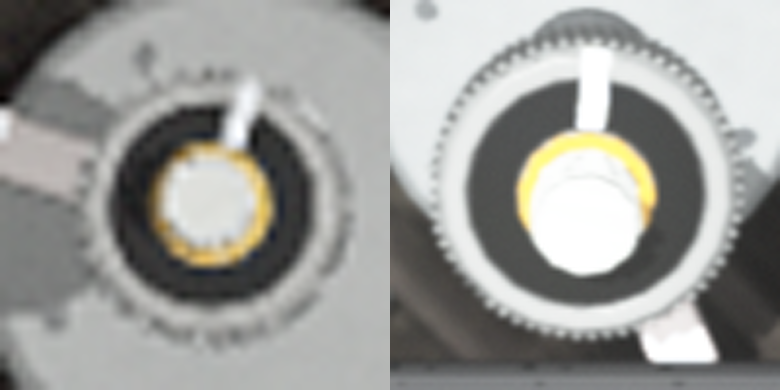

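Run:
```python
from h import *
def an(f,c0,t,z):
    c=load(f)[2]; x=(ray(*t,z,c)-ray(*c0,z,c))[:2]; return np.arctan2(x[1],x[0]),np.hypot(*x)
a=an('top0',(238.8-22+212/8.86,235.8-22+202/8.86),(238.8-22+250/8.86,235.8-22+85/8.86),135)
b=an('w1',(254-50+205/3.9,209-50+193/3.9),(254-50+206/3.9,209-50+47/3.9),138)
print(a,b,(b[0]-a[0])%(2*np.pi))
```

```text
(np.float64(-0.33690206790476906), np.float64(28.861976865717438)) (np.float64(-2.3173744291515614), np.float64(29.801905472520325)) 4.302712945932794
```

```bash
sed -i 's#v=L/.35#v=L/.28#' h.py
python3 - <<'E'
from h import *
a,b=-1.8,2.38
move_to([*A,160],quat(a)); line_to([*A,120],v=150); print(read_time())
t,d,log=stroke(a,b,120,122,14,d=14.2)
print(log,read_time())
line_to([*A,122],v=60); line_to([*A,160],v=150);print(read_time())
if len(log)==15: move_to([*A,161],quat(a)); snap('wrist','w2'); print(read_time())
E
```

```text
20.6083
[(0, np.float64(14.69), 5.0), (-1.5, np.float64(14.75), 4.9), (-1.2, np.float64(14.82), 4.8), (-0.9, np.float64(14.82), 5.5), (-0.61, np.float64(14.95), 4.2), (-0.31, np.float64(15.06), 4.3), (-0.01, np.float64(15.14), 4.7), (0.29, np.float64(15.18), 5.1), (0.59, np.float64(15.23), 5.0), (0.89, np.float64(15.36), 4.3), (1.19, np.float64(15.38), 5.2), (1.48, np.float64(15.45), 4.8), (1.78, np.float64(15.53), 4.7), (2.08, np.float64(15.53), 5.5), (2.38, np.float64(15.52), 5.6)] 28.1583
28.9667
32.4917
```

Run:
```python
from h import *
a,b=-1.8,2.38
line_to([*A,122],v=150)
t,d,log=stroke(a,b,122,124,14,d=14.5)
print(len(log),max(l[2] for l in log),min(l[2] for l in log),read_time())
line_to([*A,124],v=60); line_to([*A,175],v=200)
snap('wrist','w3'); print(read_time())
im=cv2.imread('pics/w3.png'); cv2.imwrite('pics/w3c.png',cv2.resize(im[130:290,155:355],(800,640))[:600])
```

```text
15 6.0 4.2 40.475
41.3417
```

View pics/w3c.png

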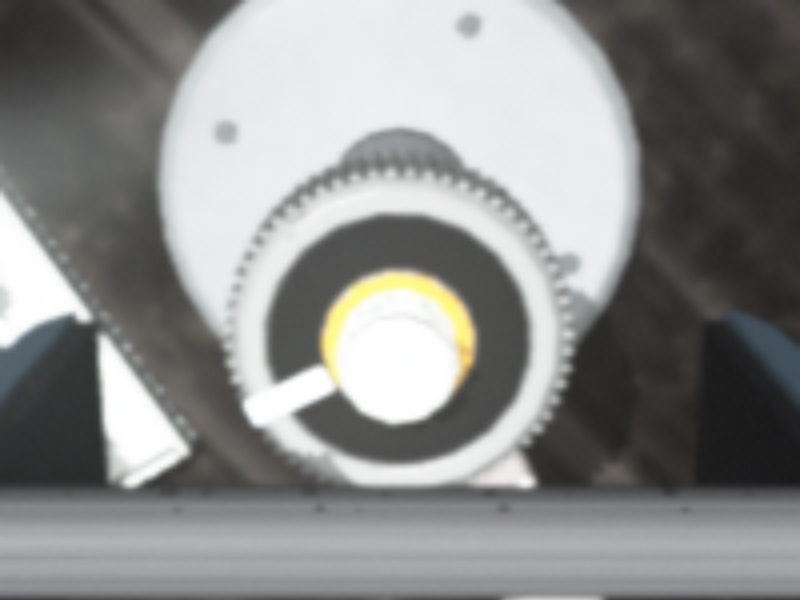

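The index sits 2.07 rad further on from its angle after stroke 1, modulo a turn. That gives 4.30 + 8.35 ≈ 12.65 rad, or 2.01 turns, so the lock is free. Next I shut the fingers in the air and push the ring from its trailing side.

```bash
cat >> h.py <<'E'
def pose(ph,s,r=122,z=81):
    er=Y(ph); et=np.array([-er[1],er[0]]); return [*(A+r*er+s*et),z],quat(ph-np.pi/2)
E
python3 - <<'E'
from h import *
P=np.concatenate([cloud(*load(f)[1:]).reshape(-1,3) for f in('top0','scene0')])
m=(P[:,2]>50)&(P[:,0]>400)&(P[:,0]<485)&(P[:,1]>335)&(P[:,1]<375); print('stack edge',P[m][:,0].max(),P[m][:,1].min())
f0=np.radians(70.8); f1=np.radians(-22.1)
grasp(); print('shut',read_time(),read_opening())
p,q=pose(f0,67,z=140); print(p); move_to(p,q)
p,q=pose(f0,67); hit=line_to(p,q,v=120,guard=5); print('down',hit,read_time(),read_wrist_force())
if not hit:
    hit=line_to(pose(f0,50)[0],v=40,guard=1.5); x=np.array(read_position())[:2]; er=Y(f0); s=float((x-A)@[-er[1],er[0]]); print('touch',hit,s,read_wrist_force(),read_time())
    N=9
    for ph in np.linspace(f0,f1+np.radians(3),N+1)[1:]:
        p,q=pose(ph,s); 
        if line_to(p,q,v=70,guard=7): print('GUARD',ph,read_wrist_force()); break
    print(ph,read_wrist_force(),read_time())
    snap('top','t2')
E
```

```text
stack edge 460.99563517097613 343.8481453630818
shut 42.7083 0.32215964055304336
[np.float64(475.5485140961959), np.float64(336.6479825004578), 140]
down False 45.85 [-0.08639318  1.21050514  0.59966148]
touch False 49.753090774723844 [-0.38055721  0.81350288  0.34461506] 46.425
-0.33335788713091696 [-0.26150794  0.20812831 -0.60126047] 50.7083
```

Run:
```python
from h import *
im=cv2.imread('pics/t2.png')[120:290,130:350]
cv2.imwrite('pics/t2c.png',cv2.resize(im,(770,595),interpolation=cv2.INTER_CUBIC)); print(read_position())
```

```text
[630.16034006 207.0293042   81.01735815]
```

View pics/t2c.png

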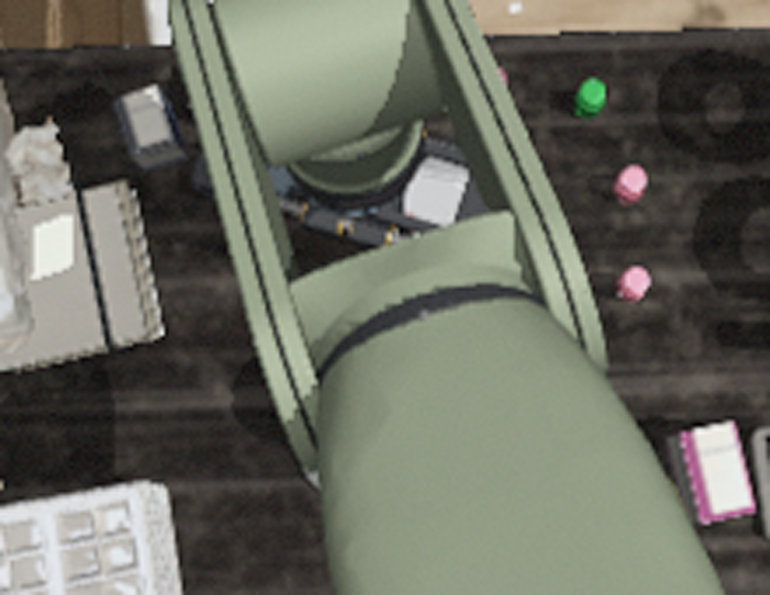

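The lens has left its start position and swung with the finger, but the robot arm hides the ring. I back off and measure it.

```bash
cat >> h.py <<'E'
def lens(f):
    p,d,c=load(f); P=cloud(d,c); m=(d>0)&(np.hypot(P[...,0]-625,P[...,1]-148)<100)&(P[...,2]>76)&(P[...,2]<97)&(np.hypot(P[...,0]-A[0],P[...,1]-A[1])>97)
    q=P[m][:,:2].astype(np.float32)
    if len(q)<20: return len(q)
    (x,y),r=cv2.minEnclosingCircle(q); return len(q),x,y,r,np.degrees(np.arctan2(y-A[1],x-A[0]))
E
python3 - <<'E'
from h import *
ph=-0.33336
p,q=pose(ph,95); line_to(p,q,v=150); p,q=pose(ph,140,z=140); line_to(p,q,v=200)
for n in('scene','wrist','top'): snap(n,n+'3'); print(n,lens(n+'3'))
print(read_time(),read_position())
a=[cv2.resize(cv2.imread(f'pics/{n}3.png'),(400,300)) for n in('scene','wrist','top')]
cv2.imwrite('pics/three.png',np.vstack([np.hstack(a[:2]),np.hstack([a[2],a[2]])]))
E
```

```text
scene (837, 628.0015258789062, 148.6428985595703, 47.115997314453125, np.float64(-21.43240801811278))
wrist (11489, 629.1561279296875, 148.5302276611328, 46.022483825683594, np.float64(-21.302689033726487))
top (1256, 628.0183715820312, 145.83065795898438, 45.12644577026367, np.float64(-22.501481927254098))
51.8833 [658.62015124 290.24654877 138.20531465]
```

View pics/three.png

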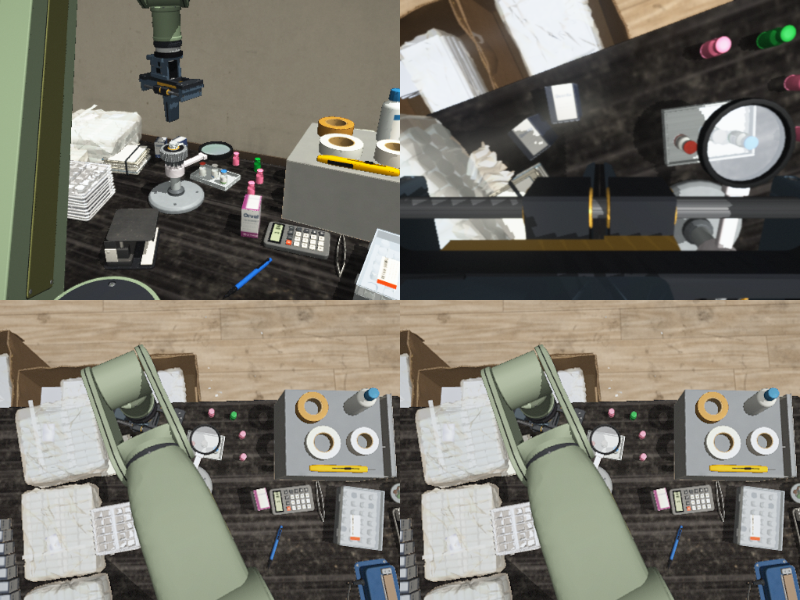

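In the same views, the lens sits at −22.5° (top) and −21.4° (scene), and the tray middle at −22.4° and −21.6°. So it is centred to within about 1 mm along the arc, with about 3 mm of radial offset that the arm's length fixes. The vials and carton still stand and the hand is clear, so I'm handing it in.

```bash
python3 -c "
from h import *
print(read_wrist_force(),read_time()); print(finish_job())"
```

```text
[-0.2379623   0.18393303  0.1243756 ] 51.8833
the job is handed in; nothing more can be done
None
```

The job is handed in at 51.9 s: I rolled the nut 2.01 turns anticlockwise at 4–6 N, then pushed the lens over the tray, centred to about 1 mm along its arc and 3 mm radially, with the vials and carton still standing and the hand clear.

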